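Heft the closed modules: potted ones to the pocket tray, empty housings to the red bin

ROBOT

A 6-joint arm with a two-finger parallel gripper is mounted at the origin on a cart in front of the work surface, level with it; the furniture and walls round the work are solid. World frame = base frame: x ahead of the robot, y to its left, z up, the work surface at z = 0. Lengths are in m, angles in rad, forces in N, time in s.
With the tool pointing down it reaches from about 0.275 to 0.725 m from the base axis. Payload 5.6 kg.
Tool frame: the origin (TCP) lies at the very end of the fingers, on their centre line; the grasp point (between the pads) lies 19 mm behind it (r.hold_point_z is the distance from the TCP to the grasp point, in m); z points along the fingers, y is the direction in which the jaws open and shut (so a half turn about z gives the same grasp; the last joint's range is limited). The gripper opens to 85 mm and grips with 20 to 120 N. Pads are 22 mm wide; open, the fingers measure 114 mm over their backs; the gripper's body (76 mm by 85 mm) begins 54 mm behind the grasp point. The pads swing forward as they close: fully open they stand 13 mm farther back than shut.
Start: joints at [1.445, 0.255, 0.108, 0, -1.424, -0.285], TCP at [0.22, 0.504, 0.231] pointing down, gripper open.
Joint ranges: [-2.95, 2.95], [-1.21, 1.97], [-1.09, 1.5], [-2.87, 1.71], [-2.94, -0.07], [-3.05, 3.05]. Speed limits (rad/s): [2.57, 2.57, 3.14, 3.14, 3.14, 3.14].

INTERFACE

Orientations are given as a unit quaternion [x, y, z, w].
In Python, from cell import r gives the robot as it stands.
- The arm moves only by the tool servo_tool, never from a script. Its argument "targets" is a list of rows, each an object with "gripper": the finger opening in mm, from 0 to 85.4; "slide": the shift along the world's x, y, z in mm, a list of three; "dr": the turn, a rotation vector about the world's x, y, z in rad, a list of three. A call has 1 to 5 rows; each row shifts and turns the commanded pose from where the row before left it; what a row does not reach is not made up. A row lasts 1/10 s, in which the tool goes at most 50 mm and 8.59 degrees, less where a joint would pass 70% of its speed; a pose out of reach is approached as far as the arm can. A call with a gripper value outside its range is refused whole. The fingers move at their own pace and stop on an object; "force" is the grip in N (left out, the last holds). Time passes only in rows, so rows that do not move let the fingers close. It gives the time, the measured TCP pose, the force and the opening at its end, in the units of the state.
- r.observe(): the state, without advancing time (a new reading comes with each control period).
- r.capture(name): name is "side" or "top" or "wrist"; returns a dict with "pixels" (420x560x3 uint8, red, green, blue), "intrinsics" (3x3 intrinsics, pixels), "k1" (the pictures are not rectified: a ray, as slopes to the right and down, at radius r is drawn at 1 + k1 r^2 times it, then the intrinsics apply), "R" (3x3) and "t" (3): a world point X has camera coordinates R X + t. Camera axes: x right, y down, z forward; pixel columns grow to the right and rows downward; lengths in m; the calibration is good to about 2 mm. A picture is of the moment at which its call begins. There is no depth.
- r.hand_in(): hands the job in, once; it reports no verdict.
The state is a dict: "time_s": time; "qpos": joint angles; "qvel": joint speeds; "tau": joint torques, N m; "position": TCP position; "ee_rot": TCP orientation; "contact_force": force on the tool from outside, world axes, zero at the start; "torque": the same for the moment, N m; "finger_gap": opening from 0.0 (shut) to 1.0 (fully open).
Only numpy, scipy, OpenCV 4.12 (cv2) and the standard library are available. Lean on these libraries where they do the work, as an engineer would, in place of code of your own. Each camera call takes 0.05 s, during which the arm holds its last target.

TASK

The three closed modules lying loose in front look alike, but some are potted solid and the rest are empty housings, which only their weight in the hand tells. Lay every potted module flat and fully down, cover up, in a free pocket of the black tray, and put every empty housing in the red bin. Set them down gently rather than dropping them, leave the module already in the tray where it is, and do not disturb the solder spool or the roll of tape behind the tray.

Things in the scene. Friction and masses are not known exactly. Their poses are not given: they have to be found in the camera images.
- module_a: Closed module in the loose front row, 89 x 61 x 20 mm (rigid 88 x 60 x 18): black tray under a notched aluminium cover. Origin: centre of its underside; x along its length, y across, z up. Lies flat, cover up. Grasp across its 60 mm width, up to 80 N. Either potted solid (0.42 to 0.52 kg in all) or an empty housing (about 0.1 kg); no outside sign, changes every time.
- module_b: Closed module in the loose front row, 89 x 61 x 20 mm (rigid 88 x 60 x 18): black tray under a notched aluminium cover. Origin: centre of its underside; x along its length, y across, z up. Lies flat, cover up. Grasp across its 60 mm width, up to 80 N. Either potted solid (0.42 to 0.52 kg in all) or an empty housing (about 0.1 kg); no outside sign, changes every time.
- module_c: Closed module in the loose front row, 89 x 61 x 20 mm (rigid 88 x 60 x 18): black tray under a notched aluminium cover. Origin: centre of its underside; x along its length, y across, z up. Lies flat, cover up. Grasp across its 60 mm width, up to 80 N. Either potted solid (0.42 to 0.52 kg in all) or an empty housing (about 0.1 kg); no outside sign, changes every time.
- seated_module: A fourth module of the same looks (origin and axes as the others), already lying in one of the tray's three pockets (which one changes); that pocket is taken. It is potted and stays there.
- tray: Black dispatch tray, fixed, 122 (x) x 282 mm (y), base 4 mm thick. Origin: centre of its underside; y along its row of three pockets, 92 mm apart; z up. Blue liners mark free pockets. A module lies in a pocket with its length along the tray's x, either way round, about 4 mm to spare on every side. Lips stand 18 mm high in all.
- pocket_left (a point): Centre of the floor of the tray's +y pocket (4 mm above the tray's underside); axes as the tray's. Every pocket is 97 (x) x 69 mm (y) inside. Lips rise 14 mm above the floor, upright for the first 6 mm, then flared outward as a lead-in: full width across its ends, but on the long sides only the 16 mm at each corner, leaving 65 mm open for fingers.
- pocket_mid (a point): Centre of the floor of the middle pocket; axes as the tray's.
- pocket_right (a point): Centre of the floor of the tray's -y pocket; axes as the tray's.
- return_bin: Red open bin for empty housings, fixed, outside 200 (x) x 150 (y) x 42 mm high, walls and floor 4 mm. Origin: centre of its underside. Room for two modules end to end along its x, 41 mm beside each for the fingers; one on another is fine too.
- bin_floor (a point): Centre of the bin's inner floor, 4 mm above its underside; axes as the bin's.
- solder_spool: Bystander: grey solder spool standing on its flange behind the tray, 63 mm across, 70 mm high. Origin: centre of its underside.
- black_tape: Bystander: roll of black tape lying flat behind the tray, 62 mm across, 19 mm high. Origin: centre of its underside.

How it is judged:
At the end, for the whole second after the job is handed in: All modules at rest: each potted one in a tray pocket, within 9 mm of its centre, level within 0.06 rad, cover up, under 3 mm off its floor, bearing over 2.7 N; each empty one inside the red bin, which carries under 3.2 N in all; the module already in the tray level and moved under 12 mm ((((horizontal distance between module_a and pocket_left below 0.009 m or horizontal distance between module_a and pocket_mid below 0.009 m or horizontal distance between module_a and pocket_right below 0.009 m) and z of module_a in the frame of tray below 0.007 m and angle between module_a's own z axis and vertical below 0.06 rad and contact force between module_a and tray above 2.7 N) or (x of module_a in the frame of return_bin between -0.07 and 0.07 m and y of module_a in the frame of return_bin between -0.05 and 0.05 m and z of module_a in the frame of return_bin between 0 and 0.045 m)) and linear speed of each of module_a, module_b, module_c below 0.02 m/s and (((horizontal distance between module_b and pocket_left below 0.009 m or horizontal distance between module_b and pocket_mid below 0.009 m or horizontal distance between module_b and pocket_right below 0.009 m) and z of module_b in the frame of tray below 0.007 m and angle between module_b's own z axis and vertical below 0.06 rad and contact force between module_b and tray above 2.7 N) or (x of module_b in the frame of return_bin between -0.07 and 0.07 m and y of module_b in the frame of return_bin between -0.05 and 0.05 m and z of module_b in the frame of return_bin between 0 and 0.045 m)) and (((horizontal distance between module_c and pocket_left below 0.009 m or horizontal distance between module_c and pocket_mid below 0.009 m or horizontal distance between module_c and pocket_right below 0.009 m) and z of module_c in the frame of tray below 0.007 m and angle between module_c's own z axis and vertical below 0.06 rad and contact force between module_c and tray above 2.7 N) or (x of module_c in the frame of return_bin between -0.07 and 0.07 m and y of module_c in the frame of return_bin between -0.05 and 0.05 m and z of module_c in the frame of return_bin between 0 and 0.045 m)) and contact force between return_bin and anything else below 3.2 N and distance of seated_module from where it was at the start of the episode below 0.012 m and angle between seated_module's own z axis and vertical below 0.06 rad); the robot touches nothing.
It fails at once if a module is dropped or slammed into the tray or the bin (comes down in it at over 0.6 m/s, as after falling 2 cm) ((linear speed of module_a above 0.6 m/s and x of module_a in the frame of tray between -0.07 and 0.07 m and y of module_a in the frame of tray between -0.15 and 0.15 m and z of module_a in the frame of tray below 0.02 m) or (linear speed of module_a above 0.6 m/s and x of module_a in the frame of return_bin between -0.1 and 0.1 m and y of module_a in the frame of return_bin between -0.075 and 0.075 m and z of module_a in the frame of return_bin below 0.03 m) or (linear speed of module_b above 0.6 m/s and x of module_b in the frame of tray between -0.07 and 0.07 m and y of module_b in the frame of tray between -0.15 and 0.15 m and z of module_b in the frame of tray below 0.02 m) or (linear speed of module_b above 0.6 m/s and x of module_b in the frame of return_bin between -0.1 and 0.1 m and y of module_b in the frame of return_bin between -0.075 and 0.075 m and z of module_b in the frame of return_bin below 0.03 m) or (linear speed of module_c above 0.6 m/s and x of module_c in the frame of tray between -0.07 and 0.07 m and y of module_c in the frame of tray between -0.15 and 0.15 m and z of module_c in the frame of tray below 0.02 m) or (linear speed of module_c above 0.6 m/s and x of module_c in the frame of return_bin between -0.1 and 0.1 m and y of module_c in the frame of return_bin between -0.075 and 0.075 m and z of module_c in the frame of return_bin below 0.03 m)).
It fails at once if the solder spool or the tape is disturbed (moved more than 3 cm) (distance of any of solder_spool, black_tape from where it was at the start of the episode above 0.03 m).
It also fails if it takes over 67 s, if anything falls off the work surface, if the arm or the gripper's body presses on something with over 40 N, if the wrist force passes 120 N, or if a joint passes its speed limit or range.

## Working session

There is one attempt and no reset: what is moved stays moved. The work goes in short steps, Python scripts to look and compute and a tool call to move; the robot and the scene stay as the last step left them, time stands still between calls to the robot, and variables do not carry over. Pictures are saved under pics/ and viewed, and the job is handed in when it is done.

Besides the shell and the picture viewer there is one more tool, called after "Call:" as name(argument=value, ...) on one line, values as JSON. servo_tool: Moves the arm, as the interface text tells. Its arguments: {"type":"object","properties":{"targets":{"type":"array","items":{"type":"object","properties":{"gripper":{"type":"number"},"slide":{"type":"array","items":{"type":"number"}},"dr":{"type":"array","items":{"type":"number"}}}}},"force":{"type":"number"}},"required":["targets"]}

```bash
ls; mkdir -p pics; python3 - <<'E'
from cell import r
import cv2,numpy as np
o=r.observe()
for k,v in o.items(): print(k,v)
print(r.hold_point_z)
for n in ["top","side"]:
    c=r.capture(n); cv2.imwrite(f"pics/{n}0.png",c["pixels"][...,::-1])
    print(n,c["intrinsics"],c["k1"],c["R"],c["t"])
    np.savez(f"pics/{n}0.npz",**c)
E
```

```text
pics
time_s 0.0
qpos [ 1.44459293e+00  2.55739875e-01  1.06978844e-01 -4.79086469e-04
 -1.42390226e+00 -2.84563304e-01]
qvel [-0.00022965  0.00109488  0.00033527 -0.00031391 -0.00173714 -0.00029401]
tau [ 2.95733626e-04 -3.86628020e+01  2.37934703e+01  5.36499113e+00
 -6.21503277e-03 -2.21528387e-05]
position [0.21938532 0.50379631 0.23038872]
ee_rot [ 9.78975225e-01 -2.03976912e-01 -1.62352377e-04  9.49298752e-04]
contact_force [0.16021599 0.24643543 0.15941764]
torque [-0.06277852 -0.03216155 -0.02237868]
finger_gap 1.0001470864989905
0.0187
top [[498.22261062   0.         275.9406268 ]
 [  0.         498.22261062 200.12305117]
 [  0.           0.           1.        ]] -0.04253308337311668 [[-0.00892256 -0.99970957 -0.02238655]
 [-0.99315213  0.01146754 -0.11626407]
 [ 0.11648702  0.02119588 -0.99296602]] [0.18173646 0.5948309  1.02170535]
side [[523.78372986   0.         282.48896384]
 [  0.         523.78372986 208.83807297]
 [  0.           0.           1.        ]] 0.05124156643014985 [[-0.9984295   0.05454967  0.01276166]
 [ 0.01429287  0.46828615 -0.88346126]
 [-0.05416863 -0.88189138 -0.46833038]] [ 0.60354349 -0.06487711  1.34056678]
```

View pics/top0.png

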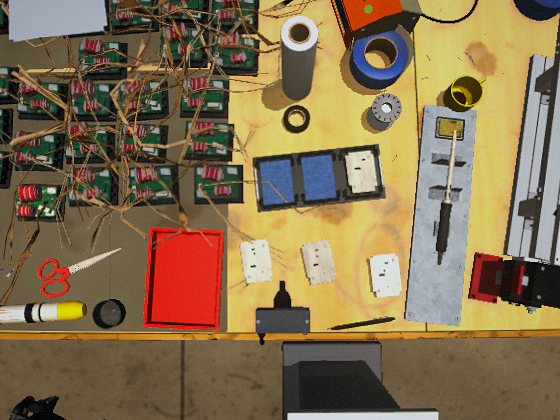

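View pics/side0.png

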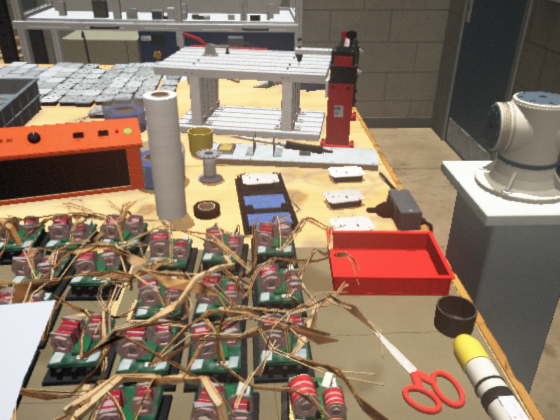

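The top view shows three loose modules at about (257,262), (317,262) and (385,275). The tray is at about (319,178), with its right-hand (-y) pocket taken and two blue liners free. The red bin is at about (184,278), and a black gadget sits near (283,310).

```bash
cat > h.py <<'E'
import cv2,numpy as np
from scipy.optimize import least_squares
def unproj(c,uv,z):
    K=c["intrinsics"];k1=float(c["k1"]);R=c["R"];t=c["t"]
    uv=np.atleast_2d(np.asarray(uv,float)).reshape(-1,1,2)
    p=cv2.undistortPoints(uv,K,np.array([k1,0,0,0.])).reshape(-1,2)
    d=np.c_[p,np.ones(len(p))]@R; C=-R.T@t
    s=(z-C[2])/d[:,2]
    return C+s[:,None]*d
def proj(c,X):
    return cv2.projectPoints(np.asarray(X,float).reshape(-1,1,3),cv2.Rodrigues(np.asarray(c["R"],float))[0],np.asarray(c["t"],float),c["intrinsics"],np.array([float(c["k1"]),0,0,0]))[0].reshape(-1,2)
E
python3 - <<'E'
from h import *
c=dict(np.load("pics/top0.npz")); im=c["pixels"][...,::-1]
cr=im[130:340,130:420]; 
cv2.imwrite("pics/z1.png",cv2.resize(cr[:, 100:],None,fx=4,fy=4,interpolation=cv2.INTER_CUBIC)[:600,:800] )
cv2.imwrite("pics/z2.png",cv2.resize(cr[90:],None,fx=2.7,fy=2.7,interpolation=cv2.INTER_CUBIC))
m=((im.min(2)>150)&(im.max(2).astype(int)-im.min(2)<60)).astype(np.uint8)
m[:130]=0;m[330:]=0;m[:,:230]=0;m[:,405:]=0
n,l,s,ce=cv2.connectedComponentsWithStats(m)
for i in range(1,n):
    if s[i,4]>150:
        pts=np.argwhere(l==i)[:,::-1].astype(float)
        rc=cv2.minAreaRect(pts.astype(np.float32)); 
        box=unproj(c,cv2.boxPoints(rc),0.02)
        print(rc); print(box.mean(0).round(4)); e=box[1]-box[0];f=box[2]-box[1]
        for q in(e,f): print(np.linalg.norm(q).round(4),np.degrees(np.arctan2(q[1],q[0])).round(1))
E
```

```text
((360.8689880371094, 171.51747131347656), (40.24385070800781, 27.622215270996094), 82.40535736083984)
[ 0.6591 -0.0087  0.02  ]
0.0603 -83.0
0.0883 -174.4
((256.1999816894531, 260.8999938964844), (41.71929931640625, 28.42569351196289), 81.8698959350586)
[0.4689 0.2193 0.02  ]
0.0609 -82.4
0.0884 -172.3
((318.8860168457031, 261.7528991699219), (41.402713775634766, 27.452241897583008), 78.2317123413086)
[0.4659 0.0859 0.02  ]
0.0586 -78.8
0.0874 -169.4
((385.5548400878906, 274.9939270019531), (42.516143798828125, 28.712200164794922), 83.6598129272461)
[ 0.4365 -0.0547  0.02  ]
0.0612 -84.3
0.0891 -175.6
```

View pics/z1.png

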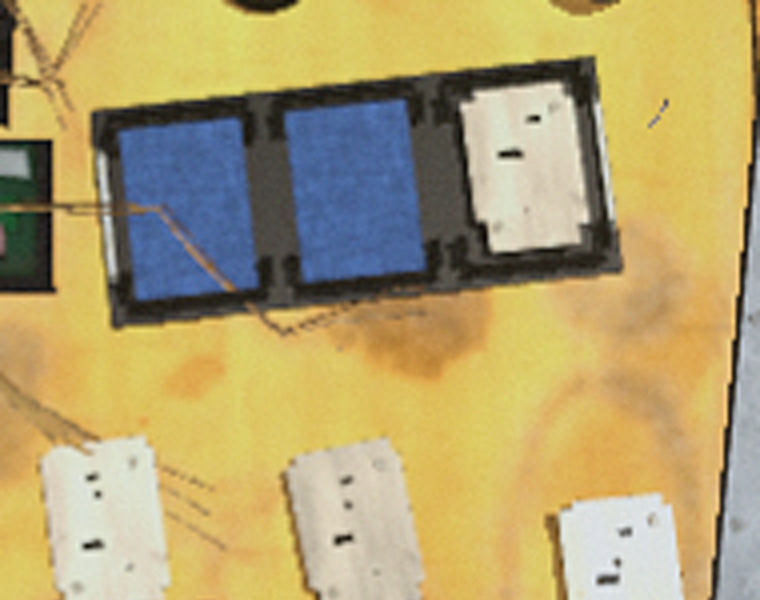

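View pics/z2.png

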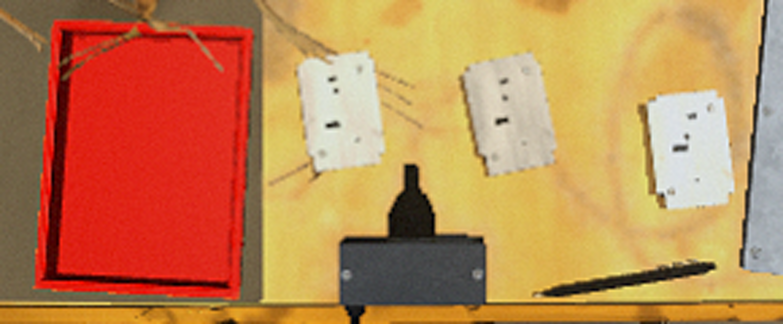

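```bash
python3 - <<'E'
from h import *
c=dict(np.load("pics/top0.npz")); im=c["pixels"][...,::-1]
print("C",-c["R"].T@c["t"])
hsv=cv2.cvtColor(np.ascontiguousarray(im),cv2.COLOR_BGR2HSV)
def comps(m,z,mn):
    n,l,s,ce=cv2.connectedComponentsWithStats(m.astype(np.uint8))
    for i in range(1,n):
        if s[i,4]>mn:
            pts=np.argwhere(l==i)[:,::-1].astype(np.float32)
            X=unproj(c,cv2.convexHull(pts).reshape(-1,2),z)
            rc=cv2.minAreaRect((X[:,:2]*1000).astype(np.float32))
            print(np.array(rc[0]).round(1),np.array(rc[1]).round(1),round(rc[2],1))
b=(hsv[...,0]>95)&(hsv[...,0]<130)&(hsv[...,1]>90);b[:130]=0;b[230:]=0;b[:,:245]=0;b[:,400:]=0
print("blue");comps(b,0.004,200)
rd=((hsv[...,0]<5)|(hsv[...,0]>174))&(hsv[...,1]>150);rd[:210]=0;rd[:,:135]=0;rd[:,235:]=0
print("red");comps(rd,0.042,2000)
for z in (0.,.004,.018):
  X=unproj(c,[[253.2,158.2],[378.5,144.5],[385.5,197.5],[258.8,211.5]],z)
  print(z,X.mean(0),[np.linalg.norm(X[i]-X[(i+1)%4]).round(4) for i in range(4)],np.degrees(np.arctan2(*(X[0]-X[1])[:2][::-1])))
E
```

```text
C [0.47336372 0.15320649 1.0877446 ]
blue
[650.7  82.8] [96.3 68.2] 5.7
[642.3 174.4] [95.1 68. ] 5.4
[616.5 182.3] [47.3 46.9] 6.0
red
[434.9 371. ] [158.4 207.9] 86.8
0.0 [0.6496186  0.08093637 0.        ] [np.float64(0.2802), np.float64(0.1194), np.float64(0.2797), np.float64(0.1197)] 95.61057775155973
0.004 [0.64897045 0.08120213 0.004     ] [np.float64(0.2792), np.float64(0.1189), np.float64(0.2786), np.float64(0.1193)] 95.61057775155973
0.018 [0.64670193 0.08213229 0.018     ] [np.float64(0.2756), np.float64(0.1174), np.float64(0.275), np.float64(0.1178)] 95.61057775155973
```

Call:
servo_tool(targets=[{"slide": [25,-28.5,0],"dr": [0,0,0.054],"gripper": 85},{"slide": [25,-28.5,0],"dr": [0,0,0.054],"gripper": 85},{"slide": [25,-28.5,0],"dr": [0,0,0.054],"gripper": 85},{"slide": [25,-28.5,0],"dr": [0,0,0.054],"gripper": 85},{"slide": [25,-28.5,0],"dr": [0,0,0.054],"gripper": 85}], force=60)

```text
time_s: 0.6
position: [0.3452, 0.3603, 0.231]
ee_rot: [0.998, -0.069, -0.0, 0.0]
contact_force: [0.2, 0.7, 0.0]
finger_gap: 0.997
```

Call:
servo_tool(targets=[{"slide": [25,-28.5,-15],"dr": [0,0,0.054],"gripper": 85},{"slide": [25,-28.5,-15],"dr": [0,0,0.054],"gripper": 85},{"slide": [25,-28.5,-15],"dr": [0,0,0.054],"gripper": 85},{"slide": [25,-28.5,-15],"dr": [0,0,0.054],"gripper": 85},{"slide": [25,-28.5,-15],"dr": [0,0,0.054],"gripper": 85}])

```text
time_s: 1.1
position: [0.4702, 0.2178, 0.1554]
ee_rot: [0.998, 0.066, -0.0, 0.0]
contact_force: [-0.1, 2.2, 0.5]
finger_gap: 0.993
```

Call:
servo_tool(targets=[{"gripper": 85},{"gripper": 85}])

```text
validation failed for argument at $.ta...
```

```bash
cat >> h.py <<'E'
from scipy.spatial.transform import Rotation as Ro
def st(o):
    Rm=Ro.from_quat(o["ee_rot"]).as_matrix()
    ja=np.degrees(np.arctan2(Rm[1,1],Rm[0,1]))%180
    print("t",round(o["time_s"],2),"pos",(1000*np.array(o["position"])).round(1),"jaw",ja.round(2),"zax",Rm[:,2].round(4),"F",np.round(o["contact_force"],2),"T",np.round(o["torque"],2),"gap",round(o["finger_gap"],3))
E
python3 - <<'E'
from h import *
from cell import r
o=r.observe(); st(o); print(np.round(o["qpos"],2))
c=r.capture("wrist"); cv2.imwrite("pics/w1.png",c["pixels"][...,::-1]); np.savez("pics/w1.npz",**c)
c=dict(np.load("pics/top0.npz"))
X=unproj(c,np.array([[52,22],[253,27],[240,298],[37,290]])/2.7+[130,220],0.042); print(X.round(4),X.mean(0))
E
```

```text
t 1.1 pos [470.2 217.8 155.4] jaw 97.54 zax [-5.e-04 -2.e-04 -1.e+00] F [-0.1   2.18  0.52] T [ 0.09 -0.07 -0.01] gap 0.993
[ 0.74  0.23 -0.12 -0.   -1.22  0.97]
[[0.5394 0.4444 0.042 ]
 [0.534  0.2861 0.042 ]
 [0.3269 0.2957 0.042 ]
 [0.3331 0.4525 0.042 ]] [0.4333389  0.36968047 0.042     ]
```

View pics/w1.png

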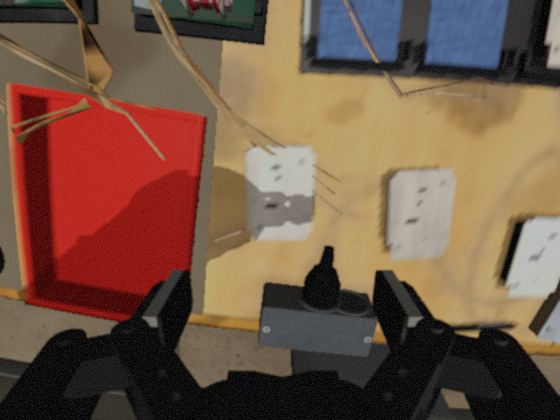

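The wrist view shows the target module at about (281,193), partly in the gripper's shadow. The middle module is at (420,213) and the right one at (535,255). The finger tips are at (170,300) and (395,300).

```bash
python3 - <<'E'
from h import *
c=dict(np.load("pics/w1.npz")); im=c["pixels"][...,::-1]
print("C",-c["R"].T@c["t"])
hsv=cv2.cvtColor(np.ascontiguousarray(im),cv2.COLOR_BGR2HSV)
m=((hsv[...,1]<70)&(hsv[...,2]>85)); m[:135]=0;m[275:]=0;m[:,:240]=0; m[240:,:340]=0;m[:,470:]=0
m=cv2.morphologyEx(m.astype(np.uint8),cv2.MORPH_OPEN,np.ones((5,5)))
n,l,s,ce=cv2.connectedComponentsWithStats(m)
for i in range(1,n):
  if s[i,4]>400:
    pts=np.argwhere(l==i)[:,::-1].astype(np.float32)
    X=unproj(c,cv2.convexHull(pts).reshape(-1,2),.02)
    print(s[i],cv2.minAreaRect((X[:,:2]*1000).astype(np.float32)))
print(unproj(c,[[12,84],[206,116],[193,322],[24,303]],.042).round(3))
print(unproj(c,[[246,148],[312,146],[312,238],[251,240]],.02).round(3))
E
```

```text
C [0.55085326 0.22654854 0.29782035]
[ 245  145   71   95 6163] ((472.22784423828125, 217.9633331298828), (87.93091583251953, 62.270050048828125), 7.648610591888428)
[ 386  168   70   92 5615] ((468.98553466796875, 86.63873291015625), (89.35674285888672, 62.06769943237305), 11.129840850830078)
[[0.541 0.441 0.042]
 [0.533 0.284 0.042]
 [0.34  0.286 0.042]
 [0.334 0.456 0.042]]
[[0.509 0.253 0.02 ]
 [0.519 0.196 0.02 ]
 [0.434 0.183 0.02 ]
 [0.424 0.239 0.02 ]]
```

Call:
servo_tool(targets=[{"slide": [0,1,-40],"dr": [0,0,0],"gripper": 85},{"slide": [0,0,-40],"dr": [0,0,0],"gripper": 85},{"slide": [0,0,-15],"dr": [0,0,0],"gripper": 85},{"slide": [0,0,-10],"dr": [0,0,0],"gripper": 85},{"slide": [0,0,-10],"dr": [0,0,0],"gripper": 85}])

```text
time_s: 1.65
position: [0.4699, 0.2205, 0.041]
ee_rot: [0.998, 0.065, 0.0, -0.0]
contact_force: [-1.0, 0.4, 1.2]
finger_gap: 0.995
```

Call:
servo_tool(targets=[{"slide": [0.5,-1.5,-15],"dr": [0,0,0],"gripper": 85},{"slide": [0,0,-12],"dr": [0,0,0],"gripper": 85},{"slide": [0,0,-8],"dr": [0,0,0],"gripper": 85},{"slide": [0,0,-3],"dr": [0,0,0],"gripper": 85},{"slide": [0,0,0],"dr": [0,0,0],"gripper": 85}])

```text
time_s: 2.15
position: [0.4701, 0.2188, 0.0032]
ee_rot: [0.998, 0.065, -0.0, 0.0]
contact_force: [0.6, -0.3, 0.2]
finger_gap: 0.996
```

Call:
servo_tool(targets=[{"slide": [0,0,0],"dr": [0,0,0],"gripper": 50},{"slide": [0,0,0],"dr": [0,0,0],"gripper": 50},{"slide": [0,0,0],"dr": [0,0,0],"gripper": 50},{"slide": [0,0,0],"dr": [0,0,0],"gripper": 50},{"slide": [0,0,0],"dr": [0,0,0],"gripper": 50}], force=60)

```text
time_s: 2.65
position: [0.471, 0.2198, 0.0047]
ee_rot: [0.998, 0.065, 0.001, -0.001]
contact_force: [-1.6, 1.5, 5.3]
finger_gap: 0.682
```

```bash
python3 - <<'E'
from h import *
from cell import r
o=r.observe(); st(o)
c=r.capture("wrist"); cv2.imwrite("pics/w2.png",c["pixels"][...,::-1])
E
```

```text
t 2.65 pos [471.  219.8   4.7] jaw 97.43 zax [ 0.0024  0.002  -1.    ] F [-1.57  1.48  5.26] T [ 0.5   0.53 -0.01] gap 0.682
```

View pics/w2.png

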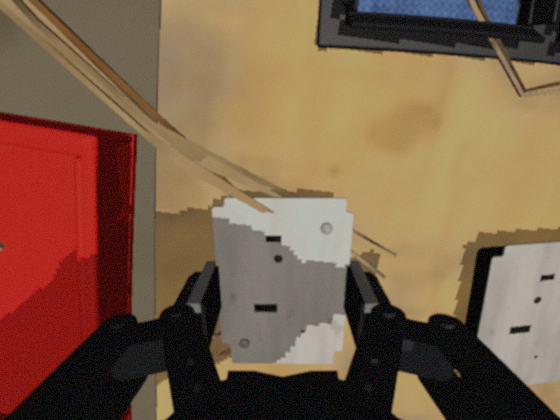

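The module at (280,280) is held between both pads, roughly centred along its length. Next I lift it and weigh it.

Call:
servo_tool(targets=[{"slide": [0,0,5],"dr": [0,0,0],"gripper": 50},{"slide": [0,0,20],"dr": [0,0,0],"gripper": 50},{"slide": [0,0,35],"dr": [0,0,0],"gripper": 50},{"slide": [0,0,30],"dr": [0,0,0],"gripper": 50},{"slide": [0,0,10],"dr": [0,0,0],"gripper": 50}])

```text
time_s: 3.2
position: [0.4712, 0.2194, 0.1061]
ee_rot: [0.998, 0.065, 0.002, -0.001]
contact_force: [0.9, 0.3, -4.1]
finger_gap: 0.683
```

Call:
servo_tool(targets=[{"slide": [0,0,0],"dr": [0,0,0],"gripper": 50},{"slide": [0,0,0],"dr": [0,0,0],"gripper": 50},{"slide": [0,0,0],"dr": [0,0,0],"gripper": 50}])

```text
time_s: 3.5
position: [0.4688, 0.2179, 0.1011]
ee_rot: [0.998, 0.064, -0.002, 0.001]
contact_force: [0.1, -0.7, -4.8]
finger_gap: 0.679
```

```bash
python3 - <<'E'
from h import *
from cell import r
o=r.observe(); st(o)
c=r.capture("wrist"); cv2.imwrite("pics/w3.png",c["pixels"][...,::-1]); np.savez("pics/w3.npz",**c)
st(r.observe())
E
```

```text
t 3.5 pos [468.8 217.9 101.1] jaw 97.38 zax [-0.0036 -0.0023 -1.    ] F [ 0.1  -0.68 -4.81] T [-0.06 -0.01 -0.03] gap 0.679
t 3.55 pos [469.1 218.  101.4] jaw 97.38 zax [-0.0031 -0.0021 -1.    ] F [ 0.45 -0.34 -4.6 ] T [ 0.   -0.04  0.03] gap 0.684
```

View pics/w3.png

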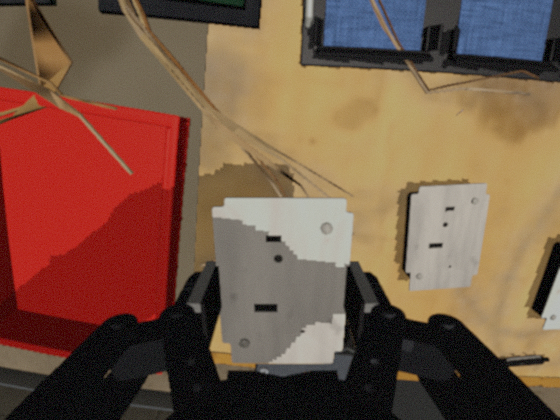

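It pulls about 4.7 N, so this one is potted. I'll work out where it sits in the hand before placing it.

```bash
python3 - <<'E'
from h import *
c=dict(np.load("pics/w3.npz"))
X=unproj(c,[[214,199],[352,199],[348,363],[221,363]],.1165); print(X.round(4), X.mean(0), "sizes",[np.linalg.norm(X[i]-X[(i+1)%4]).round(4) for i in range(4)])
d=X.mean(0)[:2]-np.array([.4689,.218])
a=np.radians(7.4); print("along x,y mm",1000*d@[np.cos(a),np.sin(a)],1000*d@[-np.sin(a),np.cos(a)])
E
```

```text
[[0.5081 0.2496 0.1165]
 [0.5155 0.1928 0.1165]
 [0.4294 0.1769 0.1165]
 [0.4212 0.2412 0.1165]] [0.46856465 0.21511243 0.1165    ] sizes [np.float64(0.0572), np.float64(0.0875), np.float64(0.0648), np.float64(0.0873)]
along x,y mm -0.7044682427351789 -2.8203282999231334
```

Call:
servo_tool(targets=[{"slide": [25,-6,0],"dr": [0,0,-0.006],"gripper": 50},{"slide": [40,-10,0],"dr": [0,0,-0.007],"gripper": 50},{"slide": [45,-11.6,0],"dr": [0,0,-0.006],"gripper": 50},{"slide": [40,-10,0],"dr": [0,0,-0.006],"gripper": 50},{"slide": [23,-6,0],"dr": [0,0,-0.006],"gripper": 50}])

```text
time_s: 4.05
position: [0.6451, 0.1736, 0.1008]
ee_rot: [0.999, 0.048, -0.001, 0.001]
contact_force: [0.1, 1.3, -4.4]
finger_gap: 0.684
```

Call:
servo_tool(targets=[{"slide": [0,0,-20],"dr": [0,0,0],"gripper": 50},{"slide": [0,0,-20],"dr": [0,0,0],"gripper": 50},{"slide": [0,0,-10],"dr": [0,0,0],"gripper": 50},{"slide": [0,0,0],"dr": [0,0,0],"gripper": 50},{"slide": [0,0,0],"dr": [0,0,0],"gripper": 50}])

```text
time_s: 4.55
position: [0.6434, 0.1752, 0.0536]
ee_rot: [0.999, 0.049, 0.0, 0.0]
contact_force: [-0.5, -1.1, -4.0]
finger_gap: 0.682
```

```bash
python3 - <<'E'
from h import *
from cell import r
st(r.observe())
c=r.capture("top"); cv2.imwrite("pics/t4.png",cv2.resize(c["pixels"][100:260,200:420,::-1],None,fx=3.6,fy=3.6,interpolation=cv2.INTER_CUBIC)); np.savez("pics/t4.npz",**c)
c=r.capture("wrist"); cv2.imwrite("pics/w4.png",c["pixels"][...,::-1]); np.savez("pics/w4.npz",**c)
st(r.observe())
E
```

```text
t 4.55 pos [643.4 175.2  53.6] jaw 95.66 zax [ 4.e-04 -5.e-04 -1.e+00] F [-0.54 -1.05 -4.04] T [ 0.02 -0.06 -0.02] gap 0.682
t 4.65 pos [643.9 175.6  54.7] jaw 95.66 zax [ 2.2e-03  6.0e-04 -1.0e+00] F [-0.15 -0.7  -4.53] T [ 0.02 -0.01  0.  ] gap 0.681
```

View pics/t4.png

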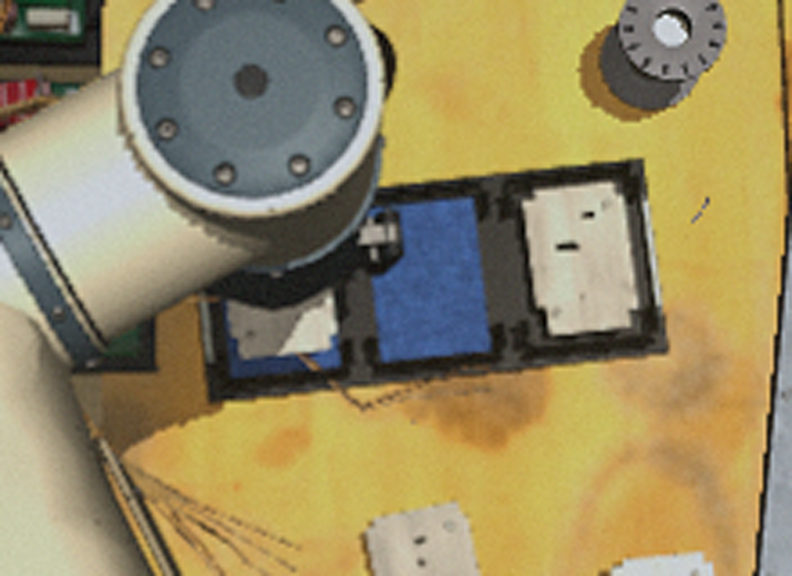

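View pics/w4.png

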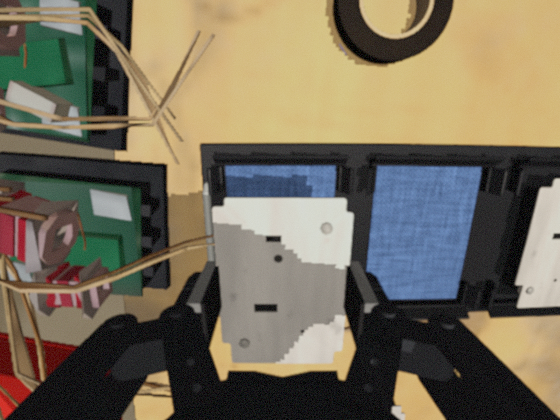

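In the top view, the held module's near edge runs from about (240,358) to (338,347) in the zoomed crop, above the left pocket. The wrist view shows it over the left liner.

```bash
python3 - <<'E'
from h import *
c=dict(np.load("pics/t4.npz"))
X=unproj(c,np.array([[240,358],[338,347]])/3.6+[200,100],.069);print(X)
a=np.radians(5.66);m=X.mean(0)[:2]+.0435*np.array([np.cos(a),np.sin(a)]);print(m)
c=dict(np.load("pics/w4.npz"))
X=unproj(c,[[370,163],[479,168],[464,300],[369,299]],.004);print(X.round(4),X.mean(0))
X=unproj(c,[[214,199],[352,199],[348,363],[221,363]],.069); print(X.mean(0))
E
```

```text
[[0.59450331 0.19405234 0.069     ]
 [0.60019071 0.13791224 0.069     ]]
[0.64063494 0.17027248]
[[0.6953 0.1248 0.004 ]
 [0.6997 0.0554 0.004 ]
 [0.6047 0.0374 0.004 ]
 [0.5999 0.1073 0.004 ]] [0.64989204 0.0812375  0.004     ]
[0.64300976 0.17258632 0.069     ]
```

Call:
servo_tool(targets=[{"slide": [-1,-0.5,-12],"dr": [0,0,0],"gripper": 50},{"slide": [0,0,-10],"dr": [0,0,0],"gripper": 50},{"slide": [0,0,-8],"dr": [0,0,0],"gripper": 50},{"slide": [0,0,-6],"dr": [0,0,0],"gripper": 50},{"slide": [0,0,-3],"dr": [0,0,0],"gripper": 50}])

```text
time_s: 5.15
position: [0.6416, 0.1744, 0.0131]
ee_rot: [0.999, 0.049, -0.001, 0.0]
contact_force: [-0.7, 0.7, -5.2]
finger_gap: 0.682
```

Call:
servo_tool(targets=[{"slide": [0,0,-2],"dr": [0,0,0],"gripper": 50},{"slide": [0,0,-2],"dr": [0,0,0],"gripper": 50},{"slide": [0,0,0],"dr": [0,0,0],"gripper": 50}])

```text
time_s: 5.45
position: [0.6421, 0.1746, 0.0102]
ee_rot: [0.999, 0.049, 0.0, 0.0]
contact_force: [-0.3, -0.7, -5.1]
finger_gap: 0.682
```

Call:
servo_tool(targets=[{"slide": [0,0,-1],"dr": [0,0,0],"gripper": 50},{"slide": [0,0,-1],"dr": [0,0,0],"gripper": 50},{"slide": [0,0,0],"dr": [0,0,0],"gripper": 50}])

```text
time_s: 5.75
position: [0.6424, 0.1747, 0.0088]
ee_rot: [0.999, 0.049, 0.0, -0.0]
contact_force: [-0.3, 0.5, -1.2]
finger_gap: 0.679
```

Call:
servo_tool(targets=[{"slide": [0,0,-0.7],"dr": [0,0,0],"gripper": 50},{"slide": [0,0,0],"dr": [0,0,0],"gripper": 50}])

```text
time_s: 5.95
position: [0.6424, 0.1747, 0.0087]
ee_rot: [0.999, 0.049, 0.001, -0.0]
contact_force: [-4.7, -0.5, 4.7]
finger_gap: 0.679
```

Call:
servo_tool(targets=[{"slide": [0,0,0],"dr": [0,0,0],"gripper": 62},{"slide": [0,0,0],"dr": [0,0,0],"gripper": 66},{"slide": [0,0,0],"dr": [0,0,0],"gripper": 70},{"slide": [0,0,0],"dr": [0,0,0],"gripper": 74},{"slide": [0,0,0],"dr": [0,0,0],"gripper": 74}])

```text
time_s: 6.45
position: [0.6422, 0.1747, 0.0076]
ee_rot: [0.999, 0.049, 0.0, 0.0]
contact_force: [0.1, -0.0, -0.1]
finger_gap: 0.867
```

```bash
python3 - <<'E'
from h import *
from cell import r
st(r.observe())
c=r.capture("wrist"); cv2.imwrite("pics/w5.png",c["pixels"][...,::-1]); np.savez("pics/w5.npz",**c)
E
```

```text
t 6.45 pos [642.2 174.7   7.6] jaw 95.63 zax [ 2.e-04 -0.e+00 -1.e+00] F [ 0.12 -0.01 -0.1 ] T [0.01 0.03 0.01] gap 0.867
```

View pics/w5.png

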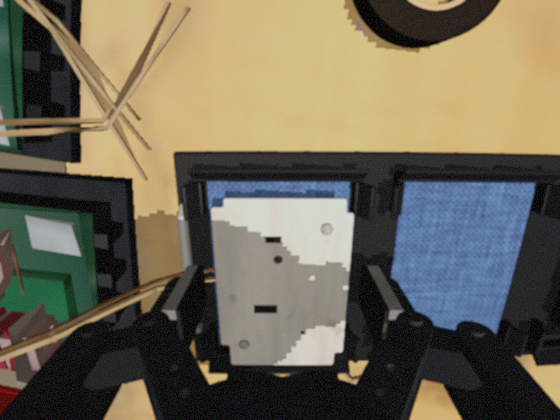

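The module sits in the left pocket, with the liner's margin visible around (280,190). Next is the middle module.

Call:
servo_tool(targets=[{"slide": [0,0,20],"dr": [0,0,0],"gripper": 74},{"slide": [0,0,40],"dr": [0,0,0],"gripper": 74},{"slide": [-30,-15,20],"dr": [0,0,0.018],"gripper": 85},{"slide": [-40,-20,0],"dr": [0,0,0.02],"gripper": 85},{"slide": [-40,-20,0],"dr": [0,0,0.02],"gripper": 85}])

```text
time_s: 7.0
position: [0.5314, 0.1193, 0.0882]
ee_rot: [0.997, 0.078, 0.001, -0.0]
contact_force: [-0.6, 0.7, 1.1]
finger_gap: 0.997
```

Call:
servo_tool(targets=[{"slide": [-40,-20,0],"dr": [0,0,0.02],"gripper": 85},{"slide": [-25,-13.7,-20],"dr": [0,0,0.016],"gripper": 85},{"slide": [0,0,-25],"dr": [0,0,0],"gripper": 85},{"slide": [0,0,0],"dr": [0,0,0],"gripper": 85}])

```text
time_s: 7.4
position: [0.4646, 0.0848, 0.0407]
ee_rot: [0.995, 0.096, -0.002, 0.001]
contact_force: [-0.3, 0.1, 0.3]
finger_gap: 0.995
```

```bash
python3 - <<'E'
from h import *
from cell import r
st(r.observe())
c=r.capture("wrist"); cv2.imwrite("pics/w6.png",c["pixels"][...,::-1]); np.savez("pics/w6.npz",**c)
E
```

```text
t 7.4 pos [464.6  84.8  40.7] jaw 100.97 zax [-0.0045 -0.0016 -1.    ] F [-0.26  0.09  0.33] T [-0.04  0.09 -0.04] gap 0.995
```

View pics/w6.png

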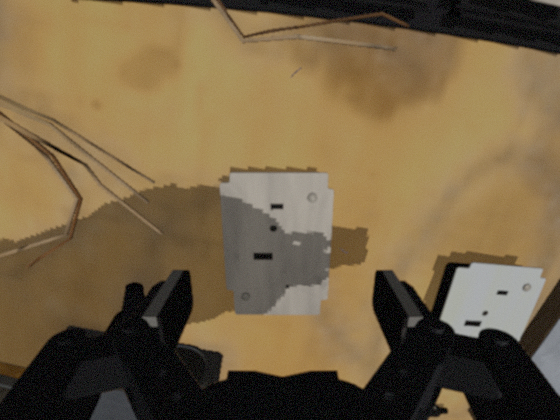

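The middle module at (278,243) is square between the open fingers. I'll descend and grip.

Call:
servo_tool(targets=[{"slide": [0,0,-15],"dr": [0,0,0],"gripper": 85},{"slide": [0,0,-12],"dr": [0,0,0],"gripper": 85},{"slide": [0,0,-8],"dr": [0,0,0],"gripper": 85},{"slide": [0,0,0],"dr": [0,0,0],"gripper": 85},{"slide": [0,0,0],"dr": [0,0,0],"gripper": 80}])

```text
time_s: 7.95
position: [0.4679, 0.0862, 0.0082]
ee_rot: [0.995, 0.096, 0.0, -0.0]
contact_force: [-0.2, 0.2, 0.2]
finger_gap: 0.937
```

Call:
servo_tool(targets=[{"slide": [0,0,0],"dr": [0,0,0],"gripper": 50},{"slide": [0,0,0],"dr": [0,0,0],"gripper": 50},{"slide": [0,0,0],"dr": [0,0,0],"gripper": 50},{"slide": [0,0,0],"dr": [0,0,0],"gripper": 50},{"slide": [0,0,0],"dr": [0,0,0],"gripper": 50}], force=60)

```text
time_s: 8.45
position: [0.468, 0.0863, 0.009]
ee_rot: [0.995, 0.096, 0.001, -0.0]
contact_force: [-1.6, -0.4, 5.9]
finger_gap: 0.676
```

Call:
servo_tool(targets=[{"slide": [0,0,5],"dr": [0,0,0],"gripper": 50},{"slide": [0,0,20],"dr": [0,0,0],"gripper": 50},{"slide": [0,0,35],"dr": [0,0,0],"gripper": 50},{"slide": [0,0,30],"dr": [0,0,0],"gripper": 50},{"slide": [0,0,10],"dr": [0,0,0],"gripper": 50}])

```text
time_s: 8.95
position: [0.4688, 0.0865, 0.1111]
ee_rot: [0.995, 0.096, 0.003, -0.001]
contact_force: [1.3, -0.5, -1.6]
finger_gap: 0.671
```

Call:
servo_tool(targets=[{"slide": [0,0,0],"dr": [0,0,0],"gripper": 50},{"slide": [0,0,0],"dr": [0,0,0],"gripper": 50},{"slide": [0,0,0],"dr": [0,0,0],"gripper": 50}])

```text
time_s: 9.25
position: [0.466, 0.0855, 0.106]
ee_rot: [0.995, 0.096, -0.002, 0.0]
contact_force: [-0.5, -0.6, -0.7]
finger_gap: 0.676
```

```bash
python3 - <<'E'
from h import *
from cell import r
st(r.observe())
c=r.capture("wrist"); cv2.imwrite("pics/w7.png",c["pixels"][...,::-1]); np.savez("pics/w7.npz",**c)
st(r.observe())
E
```

```text
t 9.25 pos [466.   85.5 106. ] jaw 100.99 zax [-0.003  -0.0011 -1.    ] F [-0.48 -0.62 -0.66] T [0.   0.01 0.  ] gap 0.676
t 9.3 pos [466.2  85.6 106.1] jaw 101.01 zax [-0.0028 -0.0012 -1.    ] F [ 0.72  0.01 -0.25] T [-0.02 -0.04  0.05] gap 0.676
```

View pics/w7.png

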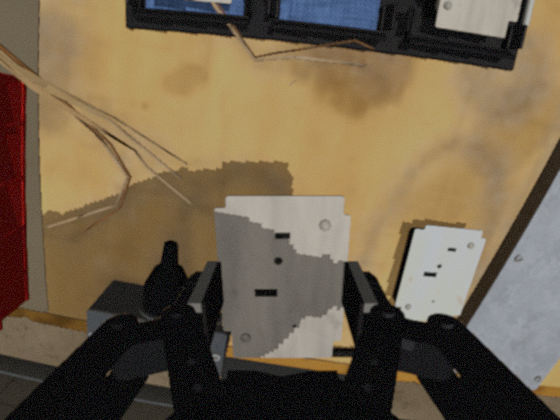

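It pulls only about 0.5 N, so this one is an empty housing and goes in the bin.

Call:
servo_tool(targets=[{"slide": [-3,25,0],"dr": [0,0,-0.03],"gripper": 50},{"slide": [-4,36,0],"dr": [0,0,-0.03],"gripper": 50},{"slide": [-5,40,0],"dr": [0,0,-0.03],"gripper": 50},{"slide": [-5,45,0],"dr": [0,0,-0.03],"gripper": 50},{"slide": [-5,45,0],"dr": [0,0,-0.03],"gripper": 50}])

```text
time_s: 9.8
position: [0.4443, 0.2781, 0.1066]
ee_rot: [1.0, 0.02, -0.001, 0.001]
contact_force: [1.1, -0.7, -0.5]
finger_gap: 0.678
```

Call:
servo_tool(targets=[{"slide": [-4,40,0],"dr": [0,0,-0.03],"gripper": 50},{"slide": [-4,33,0],"dr": [0,0,-0.03],"gripper": 50},{"slide": [-2,20,0],"dr": [0,0,-0.029],"gripper": 50},{"slide": [0,0,0],"dr": [0,0,0],"gripper": 50},{"slide": [0,0,0],"dr": [0,0,0],"gripper": 50}])

```text
time_s: 10.3
position: [0.4346, 0.3696, 0.1063]
ee_rot: [1.0, -0.023, -0.001, 0.001]
contact_force: [-0.5, -0.4, -2.0]
finger_gap: 0.675
```

```bash
python3 - <<'E'
from h import *
from cell import r
st(r.observe())
c=r.capture("wrist"); cv2.imwrite("pics/w8.png",c["pixels"][...,::-1]); np.savez("pics/w8.npz",**c)
c=r.capture("side"); cv2.imwrite("pics/s8.png",c["pixels"][...,::-1]); np.savez("pics/s8.npz",**c)
st(r.observe())
E
```

```text
t 10.3 pos [434.6 369.6 106.3] jaw 87.38 zax [-0.0015 -0.002  -1.    ] F [-0.52 -0.39 -1.96] T [-0.06 -0.08 -0.01] gap 0.675
t 10.4 pos [435. 369. 107.] jaw 87.3 zax [-9.0e-04 -1.2e-03 -1.0e+00] F [ 0.3  -0.62 -1.21] T [ 0.    0.03 -0.03] gap 0.671
```

View pics/w8.png

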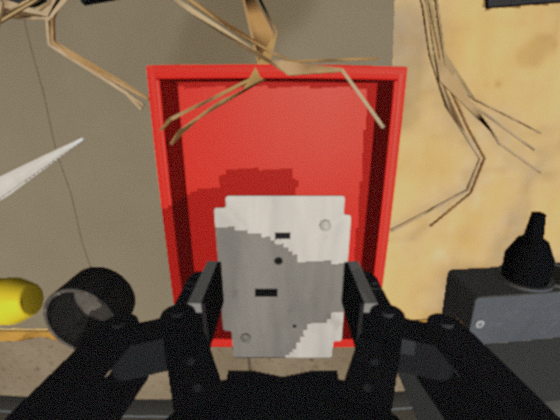

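View pics/s8.png

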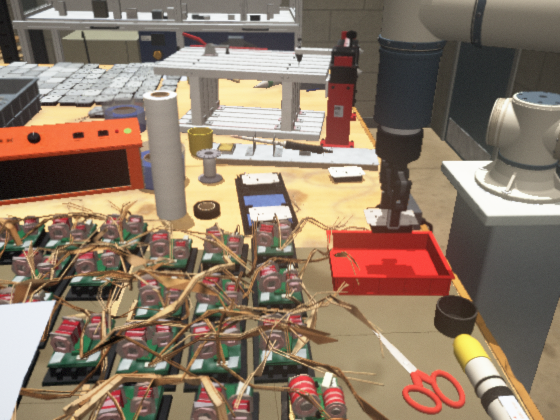

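The wrist view shows the held module square inside the bin walls; the far rim is at row 70 and the side walls at columns 165 and 395. I'll lower it.

Call:
servo_tool(targets=[{"slide": [0,0,-20],"dr": [0,0,0],"gripper": 50},{"slide": [0,0,-25],"dr": [0,0,0],"gripper": 50},{"slide": [0,0,-20],"dr": [0,0,0],"gripper": 50},{"slide": [0,0,-15],"dr": [0,0,0],"gripper": 50},{"slide": [0,0,-8],"dr": [0,0,0],"gripper": 50}])

```text
time_s: 10.9
position: [0.4348, 0.3683, 0.0182]
ee_rot: [1.0, -0.024, -0.001, 0.001]
contact_force: [-0.1, -0.3, -0.8]
finger_gap: 0.673
```

Call:
servo_tool(targets=[{"slide": [0,0,-3],"dr": [0,0,0],"gripper": 50},{"slide": [0,0,-1.5],"dr": [0,0,0],"gripper": 50},{"slide": [0,0,0],"dr": [0,0,0],"gripper": 50}])

```text
time_s: 11.2
position: [0.4355, 0.3701, 0.0157]
ee_rot: [1.0, -0.023, 0.0, -0.0]
contact_force: [-0.2, -0.0, 0.0]
finger_gap: 0.676
```

Call:
servo_tool(targets=[{"slide": [0,0,-1],"dr": [0,0,0],"gripper": 50},{"slide": [0,0,-1],"dr": [0,0,0],"gripper": 50},{"slide": [0,0,0],"dr": [0,0,0],"gripper": 50}])

```text
time_s: 11.5
position: [0.4356, 0.3704, 0.015]
ee_rot: [1.0, -0.023, 0.001, -0.001]
contact_force: [-2.5, -1.4, 7.6]
finger_gap: 0.674
```

Call:
servo_tool(targets=[{"slide": [0,0,0],"dr": [0,0,0],"gripper": 62},{"slide": [0,0,0],"dr": [0,0,0],"gripper": 68},{"slide": [0,0,0],"dr": [0,0,0],"gripper": 75},{"slide": [0,0,0],"dr": [0,0,0],"gripper": 82},{"slide": [0,0,0],"dr": [0,0,0],"gripper": 82}])

```text
time_s: 12.0
position: [0.4351, 0.3699, 0.013]
ee_rot: [1.0, -0.023, -0.0, 0.0]
contact_force: [-0.9, -0.0, -0.1]
finger_gap: 0.959
```

Call:
servo_tool(targets=[{"slide": [0,0,15],"dr": [0,0,0],"gripper": 82},{"slide": [0,0,35],"dr": [0,0,0],"gripper": 85},{"slide": [0,0,45],"dr": [0,0,0],"gripper": 85},{"slide": [0,-40,0],"dr": [0,0,0.01],"gripper": 85},{"slide": [0,-45,0],"dr": [0,0,0.015],"gripper": 85}])

```text
time_s: 12.5
position: [0.4357, 0.2856, 0.1094]
ee_rot: [1.0, -0.01, 0.001, -0.001]
contact_force: [0.2, -1.0, -1.2]
finger_gap: 0.999
```

Call:
servo_tool(targets=[{"slide": [0,-48,0],"dr": [0,0,0.016],"gripper": 85},{"slide": [0,-48,0],"dr": [0,0,0.016],"gripper": 85},{"slide": [0,-48,0],"dr": [0,0,0.016],"gripper": 85},{"slide": [0,-48,0],"dr": [0,0,0.016],"gripper": 85},{"slide": [0,-48,0],"dr": [0,0,0.016],"gripper": 85}])

```text
time_s: 13.0
position: [0.4348, 0.0432, 0.1083]
ee_rot: [1.0, 0.03, 0.0, -0.0]
contact_force: [1.5, 0.5, -0.3]
finger_gap: 0.998
```

Call:
servo_tool(targets=[{"slide": [0,-48,0],"dr": [0,0,0.016],"gripper": 85},{"slide": [0,-35,0],"dr": [0,0,0.015],"gripper": 85},{"slide": [0,-17,0],"dr": [0,0,0],"gripper": 85},{"slide": [0,0,0],"dr": [0,0,0],"gripper": 85}])

```text
time_s: 13.4
position: [0.4348, -0.0569, 0.1081]
ee_rot: [0.999, 0.043, -0.0, 0.0]
contact_force: [-0.9, 1.3, 0.2]
finger_gap: 0.996
```

```bash
python3 - <<'E'
from h import *
from cell import r
st(r.observe())
c=r.capture("wrist"); cv2.imwrite("pics/w9.png",c["pixels"][...,::-1]); np.savez("pics/w9.npz",**c)
c=r.capture("top"); cv2.imwrite("pics/t9.png",c["pixels"][...,::-1]); np.savez("pics/t9.npz",**c)
st(r.observe())
E
```

```text
t 13.4 pos [434.8 -56.9 108.1] jaw 94.93 zax [-1.e-04 -2.e-04 -1.e+00] F [-0.88  1.33  0.17] T [ 0.05 -0.04 -0.  ] gap 0.996
t 13.5 pos [435.1 -55.1 108.1] jaw 95.04 zax [ 1.e-04  1.e-04 -1.e+00] F [-0.62  0.88  0.62] T [0.02 0.01 0.09] gap 0.995
```

View pics/w9.png

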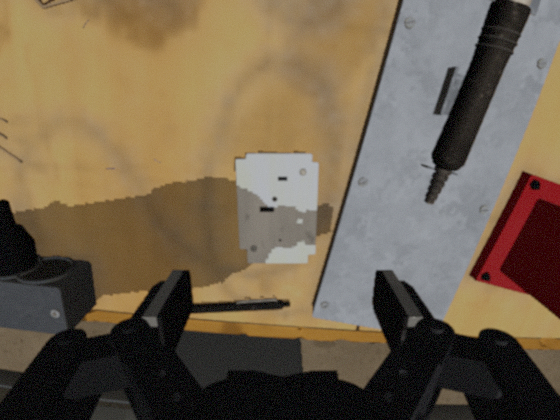

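View pics/t9.png

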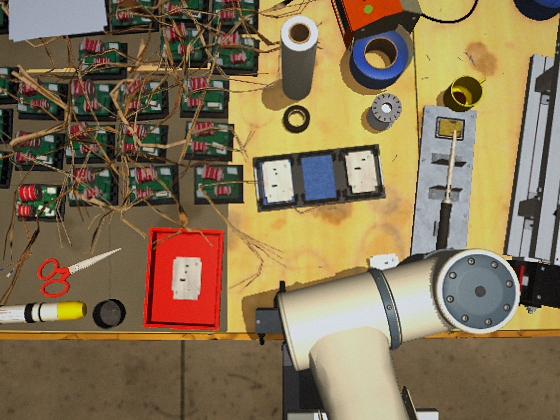

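In the top view the first module is in the left pocket and the empty one is in the bin at (186,278). In the wrist view the third module is at (277,207), with a metal plate close to it on the -y side, its edge running (400,0) to (315,315). I'll check the finger clearance.

```bash
python3 - <<'E'
from h import *
c=dict(np.load("pics/w9.npz")); im=c["pixels"]
cv2.imwrite("pics/z9.png",cv2.resize(im[120:330,180:420,::-1],None,fx=2.8,fy=2.8,interpolation=cv2.INTER_CUBIC))
P=unproj(c,[[402,0],[314,318]],0.0); print(P)
P2=unproj(c,[[402,0],[314,318]],0.02)
hsv=cv2.cvtColor(np.ascontiguousarray(im[...,::-1]),cv2.COLOR_BGR2HSV)
m=((hsv[...,1]<70)&(hsv[...,2]>85)); m[:140]=0;m[270:]=0;m[:,:230]=0;m[:,322:]=0
m=cv2.morphologyEx(m.astype(np.uint8),cv2.MORPH_OPEN,np.ones((5,5)))
n,l,s,_=cv2.connectedComponentsWithStats(m); i=1+np.argmax(s[1:,4])
X=unproj(c,cv2.convexHull(np.argwhere(l==i)[:,::-1].astype(np.float32)).reshape(-1,2),.02)
rc=cv2.minAreaRect((X[:,:2]*1000).astype(np.float32)); print(rc)
t0=dict(np.load("pics/top0.npz"))
print("top plate edge",unproj(t0,[[421,105],[405,317]],0.0))
ctr=np.array([.4365,-.0555]);a=np.radians(5.2);ex=np.array([np.cos(a),np.sin(a)]);ey=np.array([-np.sin(a),np.cos(a)])
for Q in(P,P2,unproj(t0,[[421,105],[405,317]],0.0)):
    L=(Q[:,:2]-ctr)@np.c_[ex,ey]
    for xx in(-.044,-.011,0,.011,.021,.044): print(xx, round(1000*np.interp(xx,*(L[np.argsort(L[:,0])].T)),1),end="; ")
    print()
E
```

```text
[[ 0.59328005 -0.12929517  0.        ]
 [ 0.32734025 -0.09826419  0.        ]]
((436.9076232910156, -54.780311584472656), (88.32752227783203, 61.19200134277344), 4.963357448577881)
top plate edge [[ 0.81229297 -0.1513414   0.        ]
 [ 0.3461184  -0.09740047  0.        ]]
-0.044 -47.1; -0.011 -54.0; 0 -56.3; 0.011 -58.6; 0.021 -60.7; 0.044 -65.6; 
-0.044 -41.5; -0.011 -48.5; 0 -50.8; 0.011 -53.1; 0.021 -55.2; 0.044 -60.0; 
-0.044 -43.9; -0.011 -50.8; 0 -53.1; 0.011 -55.4; 0.021 -57.5; 0.044 -62.3;
```

View pics/z9.png

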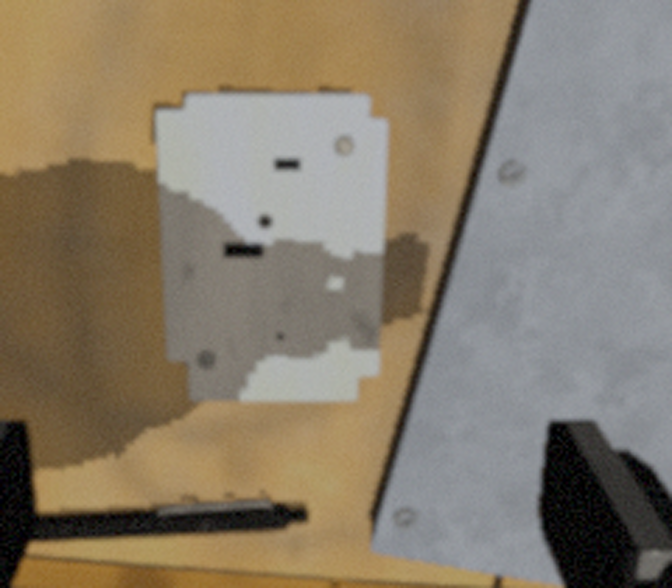

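Call:
servo_tool(targets=[{"slide": [5.4,3.3,-15],"dr": [0,0,0],"gripper": 72},{"slide": [0,0,-25],"dr": [0,0,0],"gripper": 72},{"slide": [0,0,-23],"dr": [0,0,0],"gripper": 72},{"slide": [0,0,0],"dr": [0,0,0],"gripper": 72},{"slide": [0,0,0],"dr": [0,0,0],"gripper": 72}])

```text
time_s: 14.0
position: [0.4408, -0.0511, 0.0455]
ee_rot: [0.999, 0.045, -0.0, 0.0]
contact_force: [0.8, -0.7, 0.3]
finger_gap: 0.845
```

```bash
python3 - <<'E'
from h import *
from cell import r
st(r.observe())
c=r.capture("wrist"); cv2.imwrite("pics/w10.png",c["pixels"][...,::-1]); np.savez("pics/w10.npz",**c)
E
```

```text
t 14.0 pos [440.8 -51.1  45.5] jaw 95.2 zax [-3.e-04 -5.e-04 -1.e+00] F [ 0.81 -0.66  0.31] T [-0.04 -0.04  0.02] gap 0.845
```

View pics/w10.png

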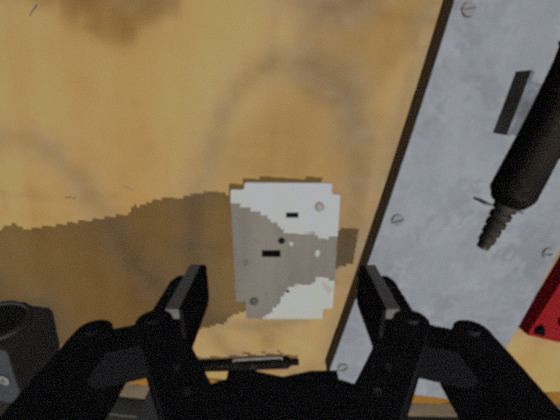

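The module spans columns 232–339, between the pads at 205 and 360. I'll descend slowly and watch the force.

Call:
servo_tool(targets=[{"slide": [0,-0.5,-12],"dr": [0,0,0],"gripper": 72},{"slide": [0,0,-9],"dr": [0,0,0],"gripper": 72},{"slide": [0,0,-5],"dr": [0,0,0],"gripper": 72},{"slide": [0,0,0],"dr": [0,0,0],"gripper": 72}])

```text
time_s: 14.45
position: [0.4403, -0.0523, 0.0189]
ee_rot: [0.999, 0.045, -0.0, 0.0]
contact_force: [-1.3, -1.0, 0.5]
finger_gap: 0.842
```

Call:
servo_tool(targets=[{"slide": [0,0,-5],"dr": [0,0,0],"gripper": 72},{"slide": [0,0,-5],"dr": [0,0,0],"gripper": 72},{"slide": [0,0,0],"dr": [0,0,0],"gripper": 72}])

```text
time_s: 14.75
position: [0.44, -0.0523, 0.0085]
ee_rot: [0.999, 0.044, -0.001, 0.0]
contact_force: [-0.4, -0.6, -0.6]
finger_gap: 0.846
```

Call:
servo_tool(targets=[{"slide": [0,0,0],"dr": [0,0,0],"gripper": 50},{"slide": [0,0,0],"dr": [0,0,0],"gripper": 50},{"slide": [0,0,0],"dr": [0,0,0],"gripper": 50},{"slide": [0,0,0],"dr": [0,0,0],"gripper": 50},{"slide": [0,0,0],"dr": [0,0,0],"gripper": 50}], force=60)

```text
time_s: 15.25
position: [0.4406, -0.0523, 0.0097]
ee_rot: [0.999, 0.045, 0.0, 0.0]
contact_force: [-1.9, 0.6, 5.4]
finger_gap: 0.675
```

Call:
servo_tool(targets=[{"slide": [0,0,5],"dr": [0,0,0],"gripper": 50},{"slide": [0,0,20],"dr": [0,0,0],"gripper": 50},{"slide": [0,0,35],"dr": [0,0,0],"gripper": 50},{"slide": [0,0,30],"dr": [0,0,0],"gripper": 50},{"slide": [0,0,10],"dr": [0,0,0],"gripper": 50}])

```text
time_s: 15.75
position: [0.4424, -0.0521, 0.1125]
ee_rot: [0.999, 0.045, 0.003, -0.0]
contact_force: [0.2, -0.2, -0.7]
finger_gap: 0.675
```

Call:
servo_tool(targets=[{"slide": [0,0,0],"dr": [0,0,0],"gripper": 50},{"slide": [0,0,0],"dr": [0,0,0],"gripper": 50},{"slide": [0,0,0],"dr": [0,0,0],"gripper": 50}])

```text
time_s: 16.05
position: [0.4394, -0.0523, 0.1076]
ee_rot: [0.999, 0.044, -0.002, 0.0]
contact_force: [-1.0, 0.3, -1.8]
finger_gap: 0.669
```

```bash
python3 - <<'E'
from h import *
from cell import r
st(r.observe())
c=r.capture("wrist"); cv2.imwrite("pics/w11.png",c["pixels"][...,::-1]); np.savez("pics/w11.npz",**c)
st(r.observe())
E
```

```text
t 16.05 pos [439.4 -52.3 107.6] jaw 95.1 zax [-3.2e-03 -2.0e-04 -1.0e+00] F [-0.97  0.28 -1.84] T [-0.03 -0.02  0.  ] gap 0.669
t 16.1 pos [439.5 -52.4 107.7] jaw 95.1 zax [-3.e-03 -4.e-04 -1.e+00] F [ 0.59 -0.31 -1.45] T [0.03 0.01 0.04] gap 0.676
```

View pics/w11.png

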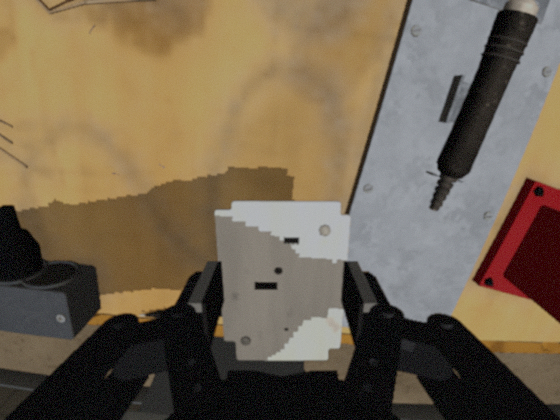

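It pulls about 1.3 N, so this one is also empty. I'll stack it on the first empty in the bin.

Call:
servo_tool(targets=[{"slide": [0,20,0],"dr": [0,0,-0.012],"gripper": 50},{"slide": [0,35,0],"dr": [0,0,-0.014],"gripper": 50},{"slide": [0,45,0],"dr": [0,0,-0.014],"gripper": 50},{"slide": [0,48,0],"dr": [0,0,-0.014],"gripper": 50},{"slide": [0,48,0],"dr": [0,0,-0.014],"gripper": 50}])

```text
time_s: 16.6
position: [0.4398, 0.1452, 0.1083]
ee_rot: [1.0, 0.01, -0.001, 0.0]
contact_force: [1.9, 0.3, -0.8]
finger_gap: 0.677
```

Call:
servo_tool(targets=[{"slide": [0,48,0],"dr": [0,0,-0.014],"gripper": 50},{"slide": [0,48,0],"dr": [0,0,-0.014],"gripper": 50},{"slide": [0,45,0],"dr": [0,0,-0.014],"gripper": 50},{"slide": [0,40,0],"dr": [0,0,-0.014],"gripper": 50},{"slide": [0,30,0],"dr": [0,0,-0.012],"gripper": 50}])

```text
time_s: 17.1
position: [0.4398, 0.3569, 0.1076]
ee_rot: [1.0, -0.023, -0.001, 0.001]
contact_force: [0.5, -0.6, -0.8]
finger_gap: 0.673
```

Call:
servo_tool(targets=[{"slide": [0,15.5,0],"dr": [0,0,0],"gripper": 50},{"slide": [0,0,-10],"dr": [0,0,0],"gripper": 50},{"slide": [0,0,-20],"dr": [0,0,0],"gripper": 50},{"slide": [0,0,0],"dr": [0,0,0],"gripper": 50},{"slide": [0,0,0],"dr": [0,0,0],"gripper": 50}])

```text
time_s: 17.6
position: [0.4404, 0.3688, 0.0786]
ee_rot: [1.0, -0.024, -0.0, 0.001]
contact_force: [-0.5, 0.8, -0.3]
finger_gap: 0.675
```

```bash
python3 - <<'E'
from h import *
from cell import r
st(r.observe())
c=r.capture("wrist"); cv2.imwrite("pics/w12.png",c["pixels"][...,::-1]); np.savez("pics/w12.npz",**c)
st(r.observe())
E
```

```text
t 17.6 pos [440.4 368.8  78.6] jaw 87.28 zax [-0.001  -0.0019 -1.    ] F [-0.53  0.83 -0.31] T [ 0.   -0.05  0.01] gap 0.675
t 17.65 pos [440.9 369.5  79.5] jaw 87.29 zax [ 3.e-04 -4.e-04 -1.e+00] F [-0.81  0.74  0.06] T [-0.02  0.02  0.01] gap 0.669
```

View pics/w12.png

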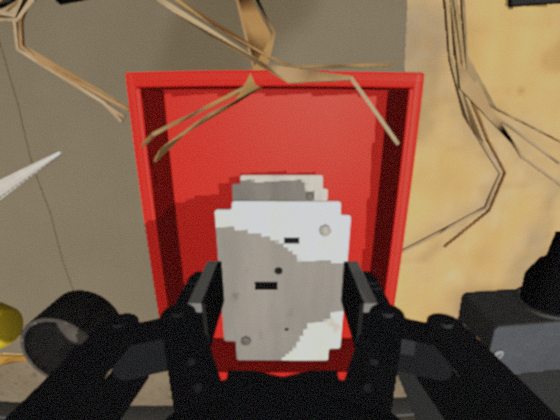

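The held module is directly above the first one (far edge at row 178, columns 235–325). I'll lower it.

Call:
servo_tool(targets=[{"slide": [-0.5,0.5,-15],"dr": [0,0,0],"gripper": 50},{"slide": [0,0,-12],"dr": [0,0,0],"gripper": 50},{"slide": [0,0,-8],"dr": [0,0,0],"gripper": 50},{"slide": [0,0,-4],"dr": [0,0,0],"gripper": 50},{"slide": [0,0,0],"dr": [0,0,0],"gripper": 50}])

```text
time_s: 18.15
position: [0.4399, 0.3704, 0.0396]
ee_rot: [1.0, -0.023, -0.0, 0.0]
contact_force: [-0.1, -0.2, -1.9]
finger_gap: 0.669
```

Call:
servo_tool(targets=[{"slide": [0,0,-1],"dr": [0,0,0],"gripper": 50},{"slide": [0,0,-1],"dr": [0,0,0],"gripper": 50},{"slide": [0,0,0],"dr": [0,0,0],"gripper": 50}])

```text
time_s: 18.45
position: [0.4401, 0.3709, 0.0383]
ee_rot: [1.0, -0.023, 0.0, -0.0]
contact_force: [-0.0, 0.2, -1.2]
finger_gap: 0.675
```

Call:
servo_tool(targets=[{"slide": [0,0,-1],"dr": [0,0,0],"gripper": 50},{"slide": [0,0,-1],"dr": [0,0,0],"gripper": 50},{"slide": [0,0,0],"dr": [0,0,0],"gripper": 50}])

```text
time_s: 18.75
position: [0.4399, 0.3707, 0.036]
ee_rot: [1.0, -0.023, -0.0, 0.0]
contact_force: [0.4, 0.9, -0.2]
finger_gap: 0.678
```

Call:
servo_tool(targets=[{"slide": [0,0,-1],"dr": [0,0,0],"gripper": 50},{"slide": [0,0,0],"dr": [0,0,0],"gripper": 50}])

```text
time_s: 18.95
position: [0.4399, 0.3707, 0.0349]
ee_rot: [1.0, -0.023, -0.0, 0.0]
contact_force: [1.0, -0.1, -0.4]
finger_gap: 0.674
```

Call:
servo_tool(targets=[{"slide": [0,0,-1],"dr": [0,0,0],"gripper": 50},{"slide": [0,0,0],"dr": [0,0,0],"gripper": 50}])

```text
time_s: 19.15
position: [0.44, 0.3707, 0.0339]
ee_rot: [1.0, -0.023, -0.0, 0.0]
contact_force: [-0.2, -0.0, -1.6]
finger_gap: 0.673
```

Call:
servo_tool(targets=[{"slide": [0,0,-1],"dr": [0,0,0],"gripper": 50},{"slide": [0,0,0],"dr": [0,0,0],"gripper": 50}])

```text
time_s: 19.35
position: [0.44, 0.3708, 0.0338]
ee_rot: [1.0, -0.023, 0.0, -0.0]
contact_force: [-1.5, -1.7, 4.8]
finger_gap: 0.677
```

Contact. Releasing and retreating.

Call:
servo_tool(targets=[{"slide": [0,0,0],"dr": [0,0,0],"gripper": 62},{"slide": [0,0,0],"dr": [0,0,0],"gripper": 68},{"slide": [0,0,0],"dr": [0,0,0],"gripper": 75},{"slide": [0,0,0],"dr": [0,0,0],"gripper": 82},{"slide": [0,0,0],"dr": [0,0,0],"gripper": 82}])

```text
time_s: 19.85
position: [0.44, 0.3708, 0.033]
ee_rot: [1.0, -0.023, -0.0, 0.0]
contact_force: [0.6, -0.6, -0.3]
finger_gap: 0.962
```

Call:
servo_tool(targets=[{"slide": [0,0,15],"dr": [0,0,0],"gripper": 82},{"slide": [0,0,40],"dr": [0,0,0],"gripper": 85},{"slide": [0,0,45],"dr": [0,0,0],"gripper": 85},{"slide": [0,-45,10],"dr": [0,0,0],"gripper": 85},{"slide": [0,-45,0],"dr": [0,0,0],"gripper": 85}])

```text
time_s: 20.35
position: [0.4411, 0.2814, 0.1456]
ee_rot: [1.0, -0.022, 0.002, -0.002]
contact_force: [0.5, -0.5, -0.3]
finger_gap: 0.992
```

Call:
servo_tool(targets=[{"slide": [0,-48,0],"dr": [0,0,0],"gripper": 85},{"slide": [0,-48,0],"dr": [0,0,0],"gripper": 85},{"slide": [0,-48,0],"dr": [0,0,0],"gripper": 85},{"slide": [0,-48,0],"dr": [0,0,0],"gripper": 85},{"slide": [0,-20,0],"dr": [0,0,0],"gripper": 85}])

```text
time_s: 20.85
position: [0.4393, 0.0657, 0.1433]
ee_rot: [1.0, -0.025, 0.0, 0.0]
contact_force: [1.1, 0.2, 0.8]
finger_gap: 0.995
```

```bash
python3 - <<'E'
from h import *
from cell import r
st(r.observe())
c=r.capture("top"); cv2.imwrite("pics/t13.png",c["pixels"][...,::-1]); np.savez("pics/t13.npz",**c)
cv2.imwrite("pics/t13z.png",cv2.resize(c["pixels"][130:340,130:400,::-1],None,fx=2.8,fy=2.8,interpolation=cv2.INTER_CUBIC))
im=c["pixels"][...,::-1]
m=((im.min(2)>130)&(im.max(2).astype(int)-im.min(2)<60)).astype(np.uint8); m[:130]=0;m[310:]=0;m[:,:155]=0;m[:,390:]=0
n,l,s,ce=cv2.connectedComponentsWithStats(m)
for i in range(1,n):
    if s[i,4]>400:
        pts=np.argwhere(l==i)[:,::-1].astype(np.float32)
        for z in (.024,.044):
            X=unproj(c,cv2.convexHull(pts).reshape(-1,2),z); print(s[i],z,cv2.minAreaRect((X[:,:2]*1000).astype(np.float32)))
E
```

```text
t 20.85 pos [439.3  65.7 143.3] jaw 87.19 zax [ 1.e-04 -2.e-04 -1.e+00] F [1.08 0.16 0.79] T [ 0.03 -0.07  0.03] gap 0.995
[ 345  151   32   42 1057] 0.024 ((658.5868530273438, -8.186946868896484), (88.31101989746094, 60.578773498535156), 5.721121311187744)
[ 345  151   32   42 1057] 0.044 ((655.1043701171875, -5.152515411376953), (86.65057373046875, 59.43980026245117), 5.721152305603027)
[ 262  160   32   43 1120] 0.024 ((640.5164794921875, 172.44247436523438), (88.85494995117188, 61.66587829589844), 5.536787986755371)
[ 262  160   32   43 1120] 0.044 ((637.373779296875, 172.080810546875), (87.18436431884766, 60.506473541259766), 5.5367937088012695)
[328 246  62  64 612] 0.024 ((447.05224609375, 17.300567626953125), (67.98348999023438, 174.9412841796875), 45.816097259521484)
[328 246  62  64 612] 0.044 ((447.54693603515625, 19.855812072753906), (66.70529174804688, 171.65211486816406), 45.816097259521484)
[ 170  256   32   44 1237] 0.024 ((435.296875, 370.42279052734375), (64.70226287841797, 90.75552368164062), 87.48892974853516)
[ 170  256   32   44 1237] 0.044 ((436.0125732421875, 366.3387756347656), (63.485782623291016, 89.04914855957031), 87.48895263671875)
[349 266  41  44 988] 0.024 ((410.99346923828125, -18.31540298461914), (84.01801300048828, 90.2825927734375), 88.17509460449219)
[349 266  41  44 988] 0.044 ((412.1661376953125, -15.090538024902344), (82.43834686279297, 88.58516693115234), 88.17509460449219)
[282 277  48  33 948] 0.024 ((389.28314208984375, 118.7510757446289), (68.45307922363281, 92.3738021850586), 14.042243957519531)
[282 277  48  33 948] 0.044 ((390.864013671875, 119.39889526367188), (67.1660385131836, 90.63703155517578), 14.042243957519531)
```

View pics/t13z.png

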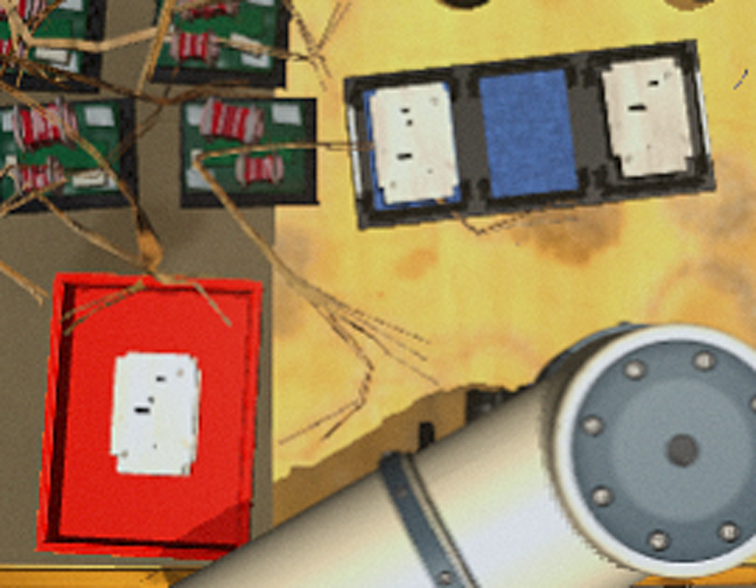

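```bash
python3 - <<'E'
from cell import r
print(r.hand_in())
E
```

```text
the job is handed in; nothing more can be done
None
```

I weighed all three modules, put each one where it belonged and handed the job in at about 21 s of the 67 s allowed. `r.hand_in()` gives no verdict, so the result rests on my own checks.

- **Left module:** it pulled about 4.7 N, so I took it as potted and laid it in the tray's left (+y) pocket.
- **Middle and right modules:** they pulled about 0.5–1.6 N (readings vary by about 1 N), so I took both as empty. They are stacked in the centre of the red bin.

**Last picture:**
- The potted module looks flat and about 3 mm from the pocket centre, within the 9 mm limit.
- The module already in the tray reads within about 1 mm of where it started.
- The two empties are stacked near the bin centre, with the top one about 4 mm off.
- The tape and spool showed no movement in the full top view taken before the last module was moved. I did not view them again after that, but the arm stayed away from that side.

**Disagreements:** the cameras and the arm's reported position differed by 2–3 mm, and the bin measured about 4% larger than its stated size. Both are within the margins.

**Not measured:** the load on the tray floor and the total load in the bin. From the weights they should be about 4.7 N (over 2.7 N is needed) and about 2 N (limit 3.2 N).

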